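Reverse the harvest valve's lever and shut the valve

ROBOT

A 6-joint arm with a two-finger parallel gripper is mounted at the origin on the work surface. World frame = base frame: x ahead of the robot, y to its left, z up, the work surface at z = 0. Lengths are in m, angles in rad, forces in N, time in s.
With the tool pointing down it reaches from about 0.275 to 0.825 m from the base axis. Payload 4.9 kg.
Tool frame: the origin (TCP) lies midway between the tips of the shut fingers; the grasp point (between the pads) lies 19 mm behind it (grip_point_offset is the distance from the TCP to the grasp point, in m); z points along the fingers, x is the direction in which the jaws open and shut, and the axes are right-handed (so a half turn about z gives the same grasp; the last joint's range is limited). The gripper opens to 85 mm and grips with 20 to 120 N. Pads are 22 mm wide; open, the fingers measure 114 mm over their backs; the gripper's body (76 mm by 85 mm) begins 54 mm behind the grasp point. The pads swing forward as they close: fully open they stand 13 mm farther back than shut.
Start: joints at [1.058, 0.326, -0.193, 1.052, 0, 1.437], TCP at [0.203, 0.511, 0.231] pointing down, gripper open.
Joint ranges: [-2.65, 2.65], [-0.97, 1.79], [-1.3, 1.35], [-1.93, 2.1], [-1.47, 1.37], [-3.14, 3.14]. Speed limits (rad/s): [2.57, 2.57, 3.14, 3.14, 3.14, 3.14].

INTERFACE

Orientations are given as a rotation vector (axis times angle).
In Python, from cell import * gives the robot as it stands. Calls block until the motion is done:
- movep(position, orientation): joint-space move of the TCP to a pose.
- move_l(position, velocity=0.15, rot=None, until_force=None): straight line of the TCP; rot=None keeps the orientation; velocity is the mean speed in m/s. With until_force (N) it stops when the force on the tool has changed by that much, and returns True; else False.
- set_joints(angles): joint-space move.
- let_go() and grab(newtons=None): open the fingers fully, or close them until they stop; newtons is the grip in N (None keeps the last).
- sleep(seconds).
- ik(position, orientation): joint angles nearest the present ones, or None.
- get_state(): the state.
- grab_frame(name): name is "scene" or "top"; returns a dict with "img" (480x640x3 uint8, red, green, blue), "fx", "fy", "cx", "cy" (pixels), "cam_to_world" (4x4, takes a point from camera to world coordinates). Camera axes: x right, y down, z forward; pixel columns grow to the right and rows downward; lengths in m; the calibration is good to about 2 mm. A picture is of the moment at which its call begins. There is no depth.
A pose or a line that the arm cannot do raises MotionError and nothing moves.
- sign_off(): hands the job in, once; it reports no verdict.
Trained networks look in the newest picture that a camera, given by its name, has taken for a name from the list of things; names that differ only in an ending like _2 or _b are one class to them, and where a whole thing is asked for, a point or a joint stands for the part that bears it (a point fixed in the world has none). Each returns a list of dicts, best first, with "score" (0 to 1); they miss things now and then, are a little off and sometimes report something else, mostly with a low value. They report only what shows in the picture. A call takes as long as a camera call. They do not tell look-alikes from the thing itself.
- spot_in(camera, name): "centre" ([column, row] in pixels, amid what is visible of it).
- silhouettes(camera, name): "mask" (480x640 bool, what is visible of it) and "centre" ([column, row] in pixels, amid what is visible of it).
- tip_of(camera, name): "centre" ([column, row] in pixels: a listed point, or the origin of a listed thing).
The state is a dict: "clock": time; "q": joint angles; "joint_velocities": joint speeds; "tau": joint torques, N m; "position": TCP position; "eef_rot": TCP orientation; "contact_force": force on the tool from outside, world axes, zero at the start; "wrist_torque": the same for the moment, N m; "finger_gap": opening from 0.0 (shut) to 1.0 (fully open).
Only numpy, scipy, OpenCV 4.12 (cv2) and the standard library are available. Lean on these libraries where they do the work, as an engineer would, in place of code of your own. Each camera call takes 0.05 s, during which the arm holds its last target.

TASK

The blue lever of the harvest valve was put on the wrong way round: swung towards shut, it fouls the pressure gauge long before the valve closes. Lift the lever off the valve's square stem, turn it end for end and refit it fully home on the stem, the same face up and pointing the opposite way along the pipe; then, with the lever back on, turn it clockwise (seen from above) until the valve is fully shut, and let go. Do not knock the gauge or disturb the loose things lying about; the lever's screw is fitted later.

Things in the scene. Friction and masses are not known exactly. Their poses are not given: they have to be found in the camera images.
- lever: valve lever, about 0.35 kg, blue nylon handle on a steel hub. Hub block 48 x 44 x 22 mm high (x, y, z) with flat upright sides and a square through-bore 21 mm wide. Origin on the bore's axis at the hub's underside, x from there along the handle, z up. Centre of mass at x = 17 mm. At the start loose (no screw) and fully home on the stem, handle along the pipe
- lever_tip (a point): end of the handle, at x = 170, y = 0, z = 30 mm in the lever's frame. The handle leaves the hub at x = 24 mm, cranks up, and beyond x = 50 mm runs level at mid-height z = 30 mm: 22 mm wide and 9 mm thick to x = 100 mm, then 27 mm wide and 14 mm thick to the tip
- stem_seat (a point): on the stem's axis at the flat round seat (56 mm across, 114 mm above the bench) that the hub's underside rests on when home. Turns with the stem; z up, +y along the handle at the start, so the handle must end along -y. Stem above the seat: 18 mm square (sides along x, y) for 16 mm, then tapering to 9 mm square, top 28 mm above the seat. The bore has 1.5 mm play each way
- valve (a joint): turn of the stem: 0 fully open, growing clockwise seen from above to 1.571 at the stop, fully shut. Starts within 0.1 of open, takes about 0.3 N m to turn, stays where left. The lever has about 10 degrees of turning play either way on the stem before it takes it along, so it must turn 90 to 110 degrees in all
- skid: fixed valve skid, white base plate 250 x 350 mm, top 16 mm above the bench. Origin at bench height under the stem's axis; z up, y along the harvest pipe (34 mm, axis 62 mm up, clamps on it to 93 mm up) towards where the handle points at the start, x away from the robot to a thinner parallel pipe at x = 100 mm. Both pipes 400 mm long. Valve body 66 mm wide, under the stem
- gauge: round pressure gauge fixed to the skid on a riser at x = 100, y = 65 mm of the skid's frame. Dial 63 mm across facing -x, 28 mm deep, its top 190 mm above the bench. Origin on the riser's axis 88 mm above the bench; dial centre 70 mm above that
- spare_clamp: loose stainless pipe clamp ring, 66 mm across, 16 mm high, lying on the skid's base plate on the robot's side; origin at the centre of its underside (to be left alone)
- blank_cap: loose stainless blanking cap, a disc 50 mm across and 10 mm high, lying on the skid's base plate on the robot's side; origin at the centre of its underside (to be left alone)
- wrench: steel open-ended wrench 170 mm long lying on the bench on the robot's side of the skid; origin near its middle (to be left alone)
- media_bottle: clear glass bottle with blue cap, 86 mm across, 175 mm tall, standing on the bench to the left; origin at the centre of its underside (to be left alone)
- acid_bottle: amber glass bottle with red cap, 72 mm across, 145 mm tall, standing on the bench to the left; origin at the centre of its underside (to be left alone)
- beaker: glass beaker 90 mm across, 95 mm tall, standing on the bench to the right; origin at the centre of its underside (to be left alone)
- screwdriver: screwdriver 190 mm long lying on the bench to the right; origin near its middle (to be left alone)
Things that resemble listed ones, but are neither listed nor needed, are in the scene too. What is meant by the lever is not brown or turquoise, and is the smaller of those in its own colour.

How it is judged:
On the way, in this order (a step that is already met when the one before it is completed fails the run):
1. the lever is lifted clear off the stem (its hub's underside over 32 mm above the seat) (z of lever in the frame of stem_seat above 0.032 m), for 0.1 s.
2. the lever is back on the stem, fully home (within 3 mm of the seat, level) and pointing the opposite way, while the valve is still open (joint under 0.5) (horizontal distance between lever and stem_seat below 0.004 m and z of lever in the frame of stem_seat between -0.003 and 0.003 m and angle between lever's own z axis and vertical below 0.06 rad and y of lever_tip in the frame of stem_seat below -0.145 m and value of joint valve below 0.5 rad), for 0.2 s.
At the end, for the whole second after the job is handed in: The valve is fully shut (joint above 1.48); the lever sits fully home on the stem (bore within 4 mm of the stem's axis, hub within 3 mm of the seat, level within 3 degrees), its handle on the stem's side opposite to the start (tip more than 145 mm along the stem_seat's -y), at rest and let go (horizontal distance between lever and stem_seat below 0.004 m and z of lever in the frame of stem_seat between -0.003 and 0.003 m and angle between lever's own z axis and vertical below 0.06 rad and y of lever_tip in the frame of stem_seat below -0.145 m and value of joint valve above 1.48 rad and linear speed of lever below 0.02 m/s); the robot touches nothing.
It fails at once if the gauge is knocked (over 15 N) (contact force between gauge and anything else above 15 N).
It fails at once if a loose thing lying about is moved by more than 40 mm (distance of any of spare_clamp, blank_cap, wrench, media_bottle, acid_bottle, beaker, screwdriver from where it was at the start of the episode above 0.04 m).
It also fails if it takes over 56 s, if anything falls off the work surface, if the arm or the gripper's body presses on something with over 40 N, if the wrist force passes 120 N, or if a joint passes its speed limit or range.

## Working session

There is one attempt and no reset: what is moved stays moved. The work goes in short steps, each a Python script; the robot and the scene stay as the last script left them, time stands still between calls to the robot, and variables do not carry over. Pictures are saved under pics/ and viewed, and the job is handed in when it is done.

```bash
mkdir -p pics; ls
python3 - <<'E'
from cell import *
import cv2, numpy as np
for n in ("scene","top"):
    f=grab_frame(n); cv2.imwrite(f"pics/{n}0.png",f["img"][:,:,::-1])
    print(n,f["fx"],f["fy"],f["cx"],f["cy"]); print(np.round(f["cam_to_world"],4))
    for k in ("lever","lever_tip","stem_seat","gauge","skid"):
        print(k,[(np.round(d["centre"],1).tolist(),round(d["score"],2)) for d in tip_of(n,k)])
print(get_state())
E
```

```text
pics
scene 577.5605890979241 577.5605890979241 322.91427104774334 230.79464759126833
[[-0.3921  0.803  -0.4489  1.1877]
 [ 0.9199  0.3366 -0.2014  0.3455]
 [-0.0106 -0.4919 -0.8706  1.5367]
 [ 0.      0.      0.      1.    ]]
lever [([449.1, 250.4], 0.84), ([341.1, 271.4], 0.82), ([284.6, 161.2], 0.69), ([317.5, 253.2], 0.64), ([195.7, 276.9], 0.61)]
lever_tip [([247.2, 281.3], 0.96), ([435.4, 176.1], 0.95), ([395.5, 299.9], 0.77), ([242.4, 206.4], 0.75), ([343.2, 285.8], 0.73), ([183.8, 191.2], 0.58)]
stem_seat [([340.3, 270.8], 0.49), ([341.2, 284.8], 0.49)]
gauge [([340.8, 312.3], 0.91)]
skid [([340.9, 284.9], 0.72), ([155.7, 228.0], 0.2)]
top 560.7771883828766 560.7771883828766 323.8128275291646 243.2493925596078
[[ 0.0254 -0.9921  0.1228  0.2964]
 [-0.9996 -0.0241  0.0119 -0.0071]
 [-0.0088 -0.123  -0.9924  1.4109]
 [ 0.      0.      0.      1.    ]]
lever [([419.9, 353.8], 0.82), ([181.4, 302.6], 0.72), ([446.6, 161.3], 0.72), ([282.7, 203.0], 0.69)]
lever_tip [([206.6, 184.3], 0.96), ([430.8, 262.0], 0.8), ([220.6, 392.5], 0.6), ([384.7, 170.3], 0.56), ([518.9, 199.0], 0.22)]
stem_seat [([281.5, 202.0], 0.53)]
gauge [([261.8, 161.5], 0.75), ([238.5, 229.8], 0.68)]
skid [([282.6, 210.8], 0.66)]
{'clock': 0.6, 'q': array([ 1.05780505e+00,  3.26176065e-01, -1.92593113e-01,  1.05200031e+00,
       -3.12442007e-05,  1.43659648e+00]), 'joint_velocities': array([ 1.19257351e-03, -1.17156682e-03, -2.21313716e-03, -4.66893870e-06,
       -1.82664208e-03,  1.62167283e-03]), 'tau': array([-8.66703590e-05, -4.43091488e+01,  2.62644821e+01,  1.47966250e-03,
       -6.42739110e-05,  6.92920452e-06]), 'position': array([0.20339738, 0.51103092, 0.2312965 ]), 'eef_rot': array([2.59992548e+00, 1.76348839e+00, 5.96082530e-05]), 'contact_force': array([0.24857564, 0.24684979, 0.31706797]), 'wrist_torque': array([-0.01573125, -0.0186683 , -0.00386936]), 'finger_gap': 0.9978723617196457}
```

View pics/scene0.png

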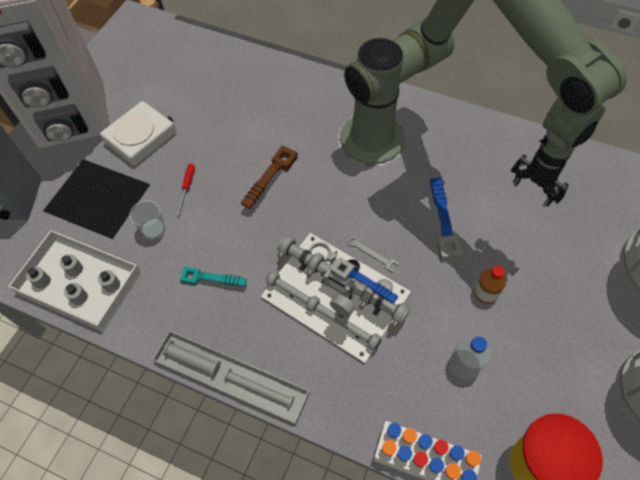

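View pics/top0.png

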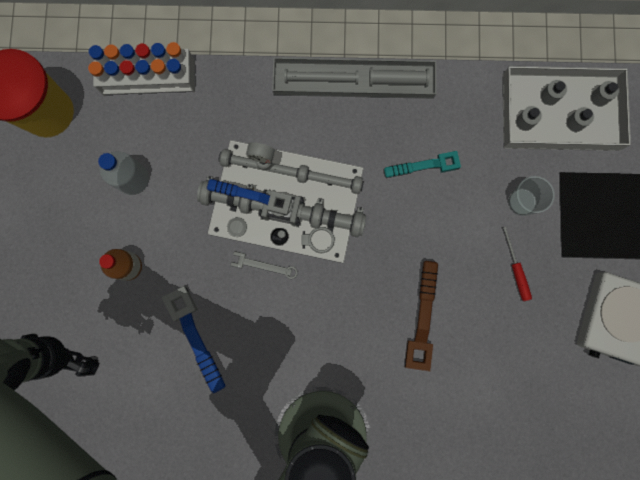

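```bash
cat > h.py <<'E'
from cell import *
import cv2, numpy as np
def ray(f,px):
    T=f["cam_to_world"]; d=np.array([(px[0]-f["cx"])/f["fx"],(px[1]-f["cy"])/f["fy"],1.])
    return T[:3,3],T[:3,:3]@d
def at_z(f,px,z):
    o,d=ray(f,px); return o+d*(z-o[2])/d[2]
def proj(f,p):
    T=f["cam_to_world"]; c=T[:3,:3].T@(np.asarray(p)-T[:3,3]); return np.array([f["fx"]*c[0]/c[2]+f["cx"],f["fy"]*c[1]/c[2]+f["cy"]])
def crop(f,c,h,k,name):
    x,y=int(c[0]),int(c[1]); im=f["img"][max(0,y-h*3//4):y+h*3//4,max(0,x-h):x+h]
    cv2.imwrite(name,cv2.resize(im,None,fx=k,fy=k,interpolation=cv2.INTER_CUBIC)[:,:,::-1])
E
python3 - <<'E'
from h import *
t=grab_frame("top"); s=grab_frame("scene")
crop(t,(282,203),100,4,"pics/t1.png"); crop(s,(345,290),100,4,"pics/s1.png")
for n,f,L in(("top",t,((282.7,203),(206.6,184.3))),("scene",s,((341.1,271.4),(395.5,299.9)))):
    print(n,at_z(f,L[0],.114).round(4),at_z(f,L[1],.144).round(4))
    print(n,[(k,[(at_z(f,d["centre"],z).round(4).tolist(),round(d["score"],2)) for d in tip_of(n,k)]) for k,z in (("lever",.114),("lever_tip",.144),("gauge",.088),("stem_seat",.114),("skid",0))])
E
```

```text
top [0.5499 0.1076 0.114 ] [0.5838 0.2824 0.144 ]
top [('lever', [([0.5493, 0.1146, 0.114], 0.96), ([0.2085, -0.2144, 0.114], 0.89), ([0.6584, -0.2719, 0.114], 0.78), ([0.3148, 0.3394, 0.114], 0.65)]), ('lever_tip', [([0.6206, -0.1316, 0.144], 0.93), ([0.1139, 0.234, 0.144], 0.79), ([0.5864, 0.2828, 0.144], 0.62), ([0.4109, -0.2378, 0.144], 0.58)]), ('gauge', [([0.6498, 0.1638, 0.088], 0.95)]), ('stem_seat', [([0.5466, 0.1162, 0.114], 0.6)]), ('skid', [([0.5493, 0.1202, 0.0], 0.8)])]
scene [0.5517 0.1118 0.114 ] [0.5861 0.2774 0.144 ]
scene [('lever', [([0.7182, -0.2656, 0.114], 0.83), ([0.2706, -0.1866, 0.114], 0.73), ([0.55, 0.1058, 0.114], 0.69), ([0.3763, 0.3634, 0.114], 0.66)]), ('lever_tip', [([0.1718, 0.2594, 0.144], 0.9), ([0.6877, -0.1063, 0.144], 0.75), ([0.4865, -0.2127, 0.144], 0.71), ([0.5874, 0.2806, 0.144], 0.59), ([0.602, 0.1272, 0.144], 0.34)]), ('gauge', [([0.6563, 0.1509, 0.088], 0.56)]), ('stem_seat', [([0.5447, 0.1083, 0.114], 0.61)]), ('skid', [([0.5377, 0.1094, 0.0], 0.89), ([0.3978, 0.1526, 0.0], 0.45)])]
```

View pics/t1.png

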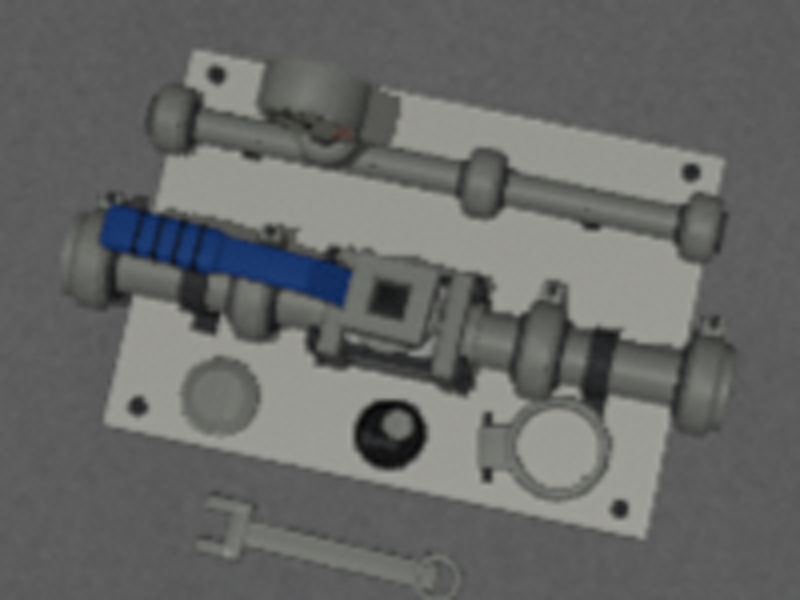

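View pics/s1.png

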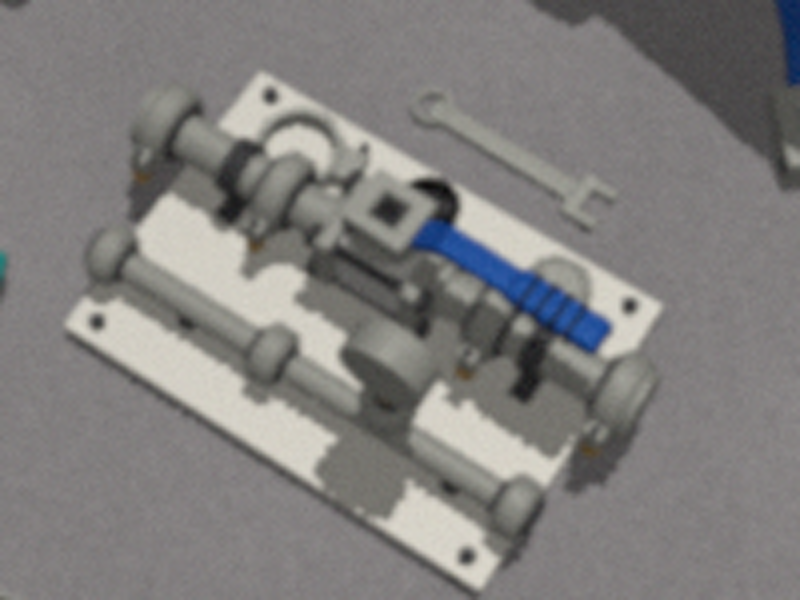

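Run:
```python
from h import *
t=grab_frame("top"); s=grab_frame("scene")
# average several frames
for n,c in(("top",(265,200)),("scene",(360,275))):
    F=[grab_frame(n) for _ in range(6)]
    f=F[0]; f["img"]=np.mean([g["img"] for g in F],0).astype(np.uint8)
    np.save(f"pics/{n}_avg.npy",f["img"])
    crop(f,c,66,6,f"pics/{n}_hub.png")
```

```text
(no output)
```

View pics/top_hub.png

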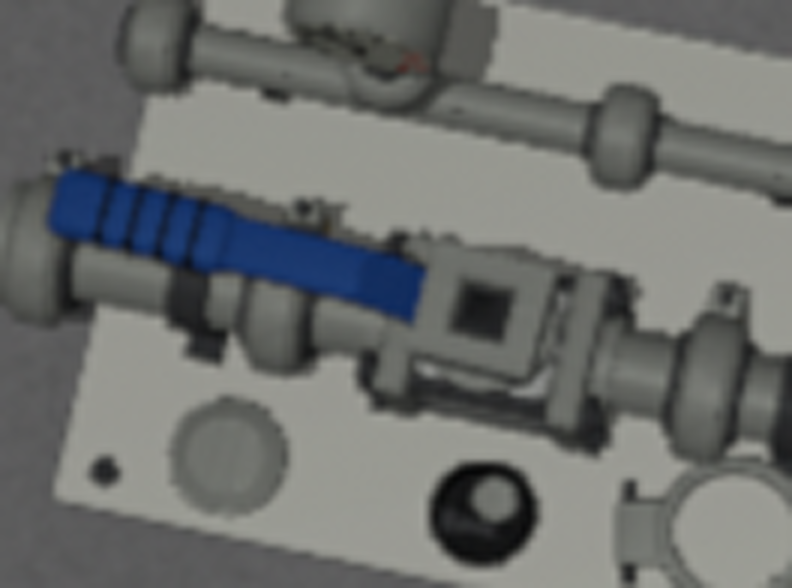

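View pics/scene_hub.png

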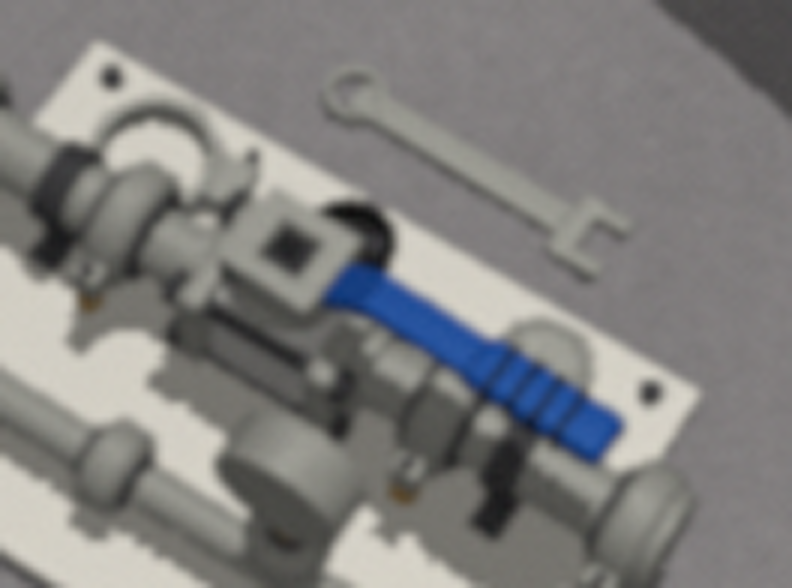

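Run:
```python
from h import *
from scipy.optimize import least_squares
t=grab_frame("top"); s=grab_frame("scene")
P=lambda p,o:(np.array(p,float)+.5)/6-.5+np.array(o)
# lever pts (x,y,z mm)
H=.022
top={(-.0105,0,0):None}
C=[]
def add(f,o,px,pt,w=1): C.append((f,P(px,o),np.array(pt)*1e-3,w))
T=(199,151);S=(294,226)
add(t,T,(483,310),(0,0,22)); add(s,S,(292,248),(0,0,22))
add(t,T,(431,243),(24,-22,22)); add(t,T,(553,264),(-24,-22,22)); add(t,T,(532,380),(-24,22,22)) 
add(s,S,(279,188),(-24,22,22)); add(s,S,(366,239),(24,22,22)); 
add(t,T,(62,170),(170,-13.5,37)); add(t,T,(51,228),(170,13.5,37))
add(s,S,(624,427),(170,13.5,37)); add(s,S,(600,460),(170,-13.5,37))
def w(p,l):
    c,sn=np.cos(p[2]),np.sin(p[2]); return np.array([p[0]+c*l[0]-sn*l[1],p[1]+sn*l[0]+c*l[1],p[3]+l[2]])
for sub in ("both",t,s):
    D=[c for c in C if sub=="both" or c[0] is sub]
    r=lambda p:np.concatenate([proj(f,w(p,l))-px for f,px,l,_ in D])
    for zf in (0,1):
        g=(lambda p:r(p)) if zf else (lambda p:r([*p,.114]))
        x0=[.55,.11,1.38]+([.114] if zf else [])
        R=least_squares(g,x0,loss="soft_l1"); print(R.x.round(4)); 
    if sub=="both":
        R=least_squares(lambda p:r([*p,.114]),[.55,.11,1.38]);print(r([*R.x,.114]).reshape(-1,2).round(1).tolist())
# plate corners at z=.016 using s1/t1 crops (scale 4)
Q=lambda p,c:(np.array(p,float)+.5)/4-.5+np.array(c)
for p in ((193,50),(724,158),(645,538),(105,425)): print("plate top",at_z(t,Q(p,(182,128)),.016).round(4))
for p in ((263,70),(662,305),(480,592),(66,325)): print("plate scn",at_z(s,Q(p,(245,215)),.016).round(4))
```

```text
[0.5476 0.1136 1.3488]
[0.5476 0.1137 1.3492 0.1115]
[[0.2, -0.2], [0.2, -0.1], [1.3, -0.6], [1.0, 0.9], [-0.3, -0.3], [-0.3, -0.6], [-0.2, 0.1], [-0.0, -1.5], [-1.4, -0.0], [1.8, -1.8], [0.2, 0.6]]
[0.5474 0.1138 1.3573]
[0.5519 0.1166 1.3581 0.0924]
[0.5479 0.1134 1.3319]
[0.5393 0.1109 1.3359 0.0949]
plate top [0.73   0.2577 0.016 ]
plate top [ 0.6668 -0.0843  0.016 ]
plate top [ 0.4227 -0.0391  0.016 ]
plate top [0.4857 0.3019 0.016 ]
plate scn [ 0.4225 -0.0394  0.016 ]
plate scn [0.4885 0.3003 0.016 ]
plate scn [0.7333 0.2556 0.016 ]
plate scn [ 0.6674 -0.0851  0.016 ]
```

```bash
cat >> h.py <<'E'
from scipy.spatial.transform import Rotation as Ro
def rv(a): return (Ro.from_euler("z",a)*Ro.from_euler("x",np.pi)).as_rotvec()
def yaw():
    M=Ro.from_rotvec(get_state()["eef_rot"]).as_matrix(); return np.arctan2(M[1,0],M[0,0]),M[:,2].round(3)
E
python3 - <<'E'
from h import *
print(get_state()["clock"])
for a in (1.35-np.pi/2,1.35+np.pi/2,1.35+np.pi/2-3*np.pi/2):
    for z in (.113,.25): print(round(a,2),z,ik([.5476,.1136,z],rv(a)))
E
```

```text
2.0
-0.22 0.113 [ 7.25637569e-02  4.48641823e-01 -3.34184894e-01  7.87969609e-01
  4.44089210e-16  1.86415641e+00]
-0.22 0.25 [ 7.25637569e-02  3.31966725e-01 -1.35551579e-01  1.10327802e+00
  4.44089210e-16  1.86415641e+00]
2.92 0.113 [ 0.07256376  0.44864182 -0.33418489  0.78796961  0.         -1.27743624]
2.92 0.25 [ 0.07256376  0.33196672 -0.13555158  1.10327802  0.         -1.27743624]
-1.79 0.113 [ 0.07256376  0.44864182 -0.33418489  0.78796961  0.         -2.84823257]
-1.79 0.25 [ 0.07256376  0.33196672 -0.13555158  1.10327802  0.         -2.84823257]
```

Run:
```python
from h import *
a=1.35-np.pi/2
p=get_state()["position"]
move_l([p[0],p[1],.30],.25)
movep([.5476,.1136,.28],rv(a))
move_l([.5476,.1136,.17],.15)
f=grab_frame("scene"); crop(f,(345,275),66,6,"pics/s_pre.png")
f=grab_frame("top"); crop(f,(282,203),66,6,"pics/t_pre.png")
s=get_state();print(s["clock"],s["position"],s["contact_force"],s["q"])
```

```text
5.3083 [0.54849637 0.11378735 0.17123189] [ 0.43935159 -1.18324422  0.06714005] [ 7.27671737e-02  3.89576273e-01 -2.60582466e-01  9.18386973e-01
  2.93426570e-05  1.86415500e+00]
```

View pics/s_pre.png

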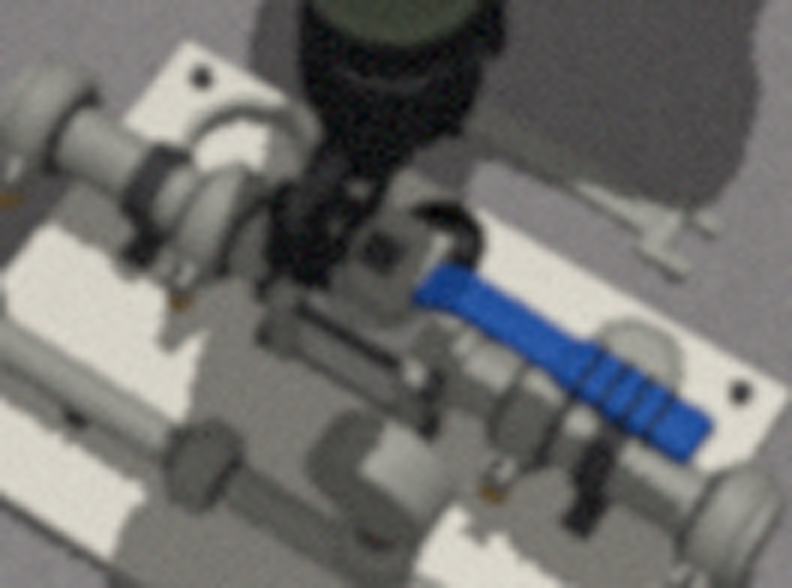

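Run:
```python
from h import *
hit=move_l([.5476,.1136,.114],.08,until_force=8)
s=get_state();print(hit,s["position"],s["contact_force"])
grab(50); s=get_state();print(s["clock"],s["position"],s["contact_force"].round(2),s["wrist_torque"].round(2),s["finger_gap"])
f=grab_frame("scene"); crop(f,(345,275),66,6,"pics/s_gr.png")
```

```text
False [0.54795696 0.11363518 0.11433889] [0.49931425 0.19056536 1.25112858]
6.625 [0.54795879 0.11363216 0.11462347] [-0.31  0.83  4.24] [-0.01  0.19  0.01] 0.5001839988478637
```

View pics/s_gr.png

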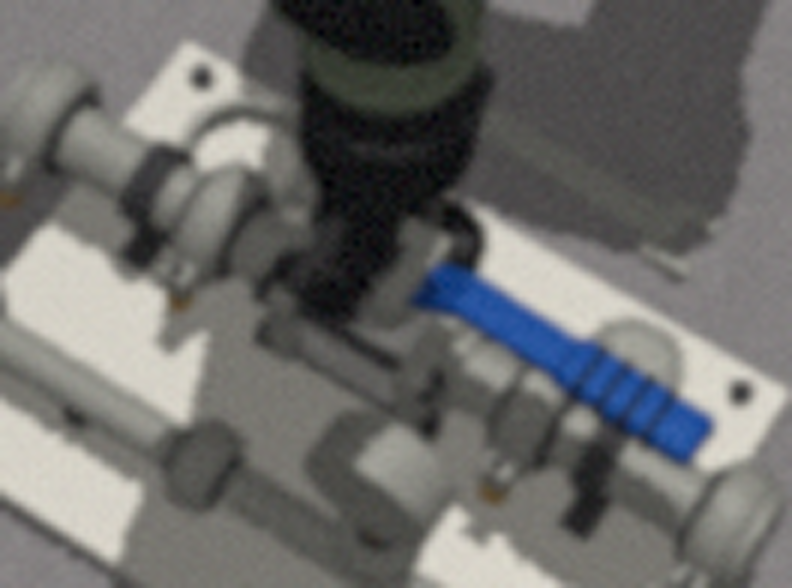

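Run:
```python
from h import *
grab(80)
move_l([.5476,.1136,.20],.08)
s=get_state();print(s["clock"],s["position"],s["contact_force"].round(2),s["wrist_torque"].round(2),s["finger_gap"])
move_l([.5476,.1136,.25],.15)
for n,c in(("top",(275,200)),("scene",(360,265))):
    f=grab_frame(n); crop(f,c,80,5,f"pics/{n}_l1.png")
print(get_state()["clock"])
```

```text
8.1167 [0.54714351 0.11358774 0.19933446] [ 0.11  0.23 -3.67] [-0.04 -0.01  0.  ] 0.496981933595954
8.7
```

View pics/top_l1.png

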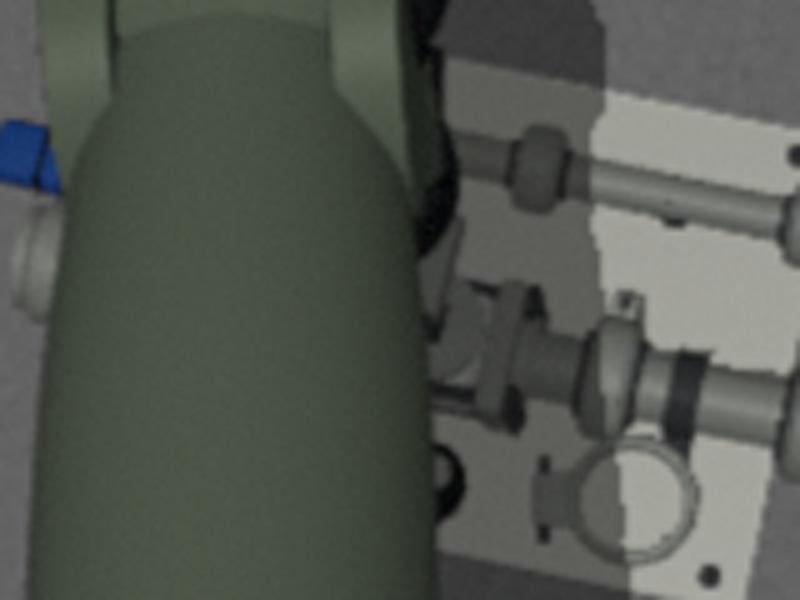

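View pics/scene_l1.png

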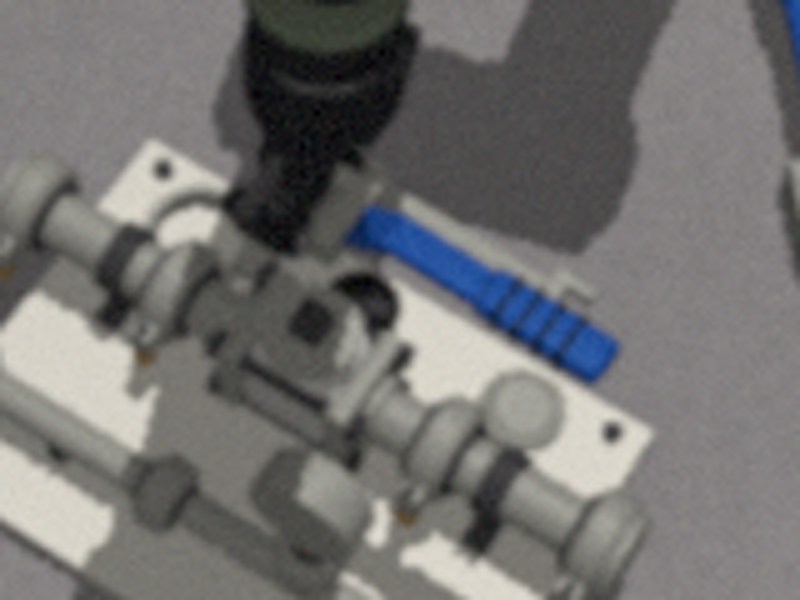

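```bash
cat > fit.py <<'E'
from h import *
from scipy.optimize import minimize
BOX=[(50,100,11,25.5,34.5),(100,170,13.5,23,37)]
DC=(20,50,12,5,36)
def hull(f,p,b,k,c0):
    x0,x1,h,z0,z1=np.array(b)*1e-3; pts=[]
    c,s=np.cos(p[2]),np.sin(p[2])
    for x in(x0,x1):
        for y in(-h,h):
            for z in(z0,z1): pts.append(proj(f,(p[0]+c*x-s*y,p[1]+s*x+c*y,p[3]+z)))
    q=((np.array(pts)-c0+.5)*k-.5)
    return cv2.convexHull((q*16).round().astype(np.int32))
def fitlever(f,p0,k=5,ignore=None):
    im=f["img"].astype(float); bl=np.clip((im[:,:,2]-im[:,:,0]-12)/55,0,1)
    c=proj(f,(p0[0]+.1*np.cos(p0[2]),p0[1]+.1*np.sin(p0[2]),p0[3]+.03)).astype(int); c0=c-60
    m=cv2.resize(bl[c0[1]:c0[1]+120,c0[0]:c0[0]+120],None,fx=k,fy=k,interpolation=cv2.INTER_LINEAR)
    m=np.clip(m*1.0,0,1)
    def cost(v,ret=False):
        p=[v[0]/1e3,v[1]/1e3,v[2]/100,p0[3]]
        r=np.zeros(m.shape,np.uint8); 
        for b in BOX: cv2.fillConvexPoly(r,hull(f,p,b,k,c0),255,cv2.LINE_AA,4)
        r=cv2.GaussianBlur(r.astype(float)/255,(0,0),k*.6)
        d=np.zeros(m.shape,np.uint8); cv2.fillConvexPoly(d,cv2.convexHull(hull(f,p,DC,k,c0)),255,cv2.LINE_AA,4)
        w=(d==0)
        if ret: return r,m
        return float((((r-m)**2)*w).sum())/k**2
    v0=np.array([p0[0]*1e3,p0[1]*1e3,p0[2]*100])
    sx=np.vstack([v0,v0+[4,0,0],v0+[0,4,0],v0+[0,0,5]])
    R=minimize(cost,v0,method="Nelder-Mead",options=dict(initial_simplex=sx,xatol=.02,fatol=.001))
    return np.array([R.x[0]/1e3,R.x[1]/1e3,R.x[2]/100]),R.fun,cost(R.x,True)
E
python3 - <<'E'
from fit import *
for n in("top","scene"):
    f=grab_frame(n); L=dict(f); f=dict(f); f["img"]=np.load(f"pics/{n}_avg.npy")
    x,c,(r,m)=fitlever(f,(.5476,.1136,1.35,.114)); print(n,"start",x.round(4),round(c,1))
    cv2.imwrite(f"pics/fit_{n}.png",np.dstack([m*255,r*0,r*255]).astype(np.uint8))
    if n=="scene":
        z=get_state()["position"][2]-.1144+.114
        x,c,(r,m)=fitlever(L,(.5476,.1136,1.35,z)); print(n,"lift",x.round(4),round(c,1),z)
        cv2.imwrite("pics/fit_l.png",np.dstack([m*255,r*0,r*255]).astype(np.uint8))
    if n=="scene": print("stem", [at_z(L,(341.8,268.2),z).round(4) for z in(.114,.130,.142)])
E
```

```text
top start [0.5473 0.1125 1.3498] 51.3
scene start [0.5481 0.109  1.3531] 55.6
scene lift [0.5471 0.1098 1.3534] 64.8 0.2481449106887907
stem [array([0.5421, 0.1099, 0.114 ]), array([0.5493, 0.1125, 0.13  ]), array([0.5548, 0.1145, 0.142 ])]
```

View pics/fit_scene.png

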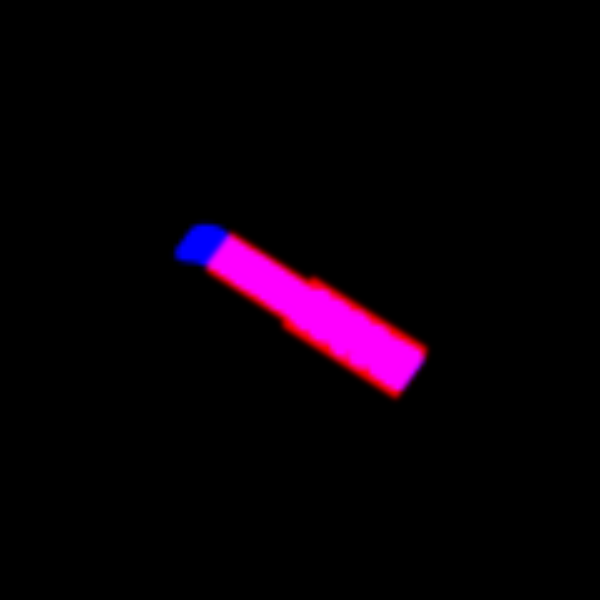

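Run:
```python
from fit import *
s=get_state(); print("TCP",s["position"].round(4))
q=s["q"].copy(); q[5]-=np.pi
set_joints(q); sleep(.2)
s=get_state();print(s["clock"],s["position"].round(4),yaw(),s["contact_force"].round(2),s["q"].round(3))
f=grab_frame("scene"); crop(f,(330,255),66,6,"pics/s_rot.png")
x,c,_=fitlever(f,(.5476,.1136,1.35-np.pi,.2485)); print(x.round(4),c)
f=grab_frame("top"); crop(f,(300,210),66,6,"pics/t_rot.png")
x,c,_=fitlever(f,(.5476,.1136,1.35-np.pi,.2485)); print(x.round(4),c)
```

```text
TCP [0.5467 0.1135 0.2485]
11.65 [0.5467 0.1135 0.2485] (np.float64(2.9207918108287534), array([-0.003, -0.   , -1.   ])) [ 0.05  0.73 -3.39] [ 0.073  0.333 -0.138  1.103 -0.    -1.277]
[ 0.5497  0.1169 -1.8074] 56.2917968063216
[ 0.5481  0.1183 -1.7956] 75.43971921168702
```

View pics/s_rot.png

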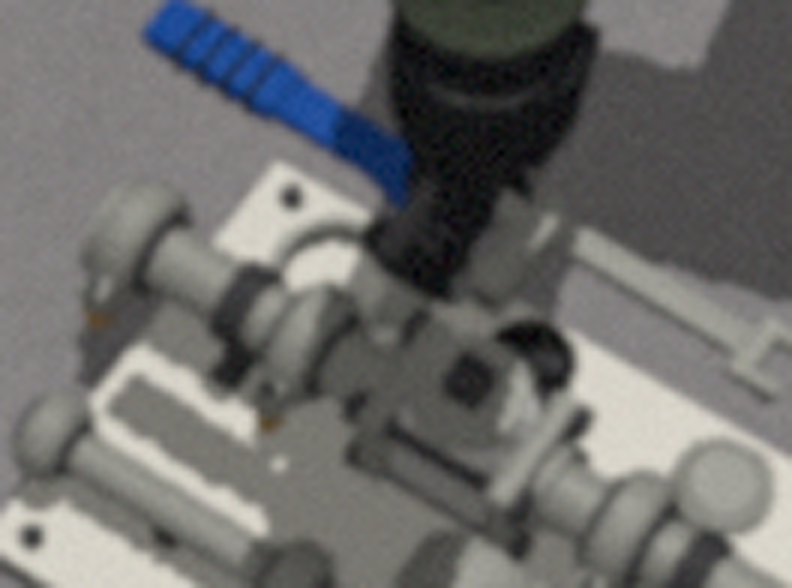

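View pics/t_rot.png

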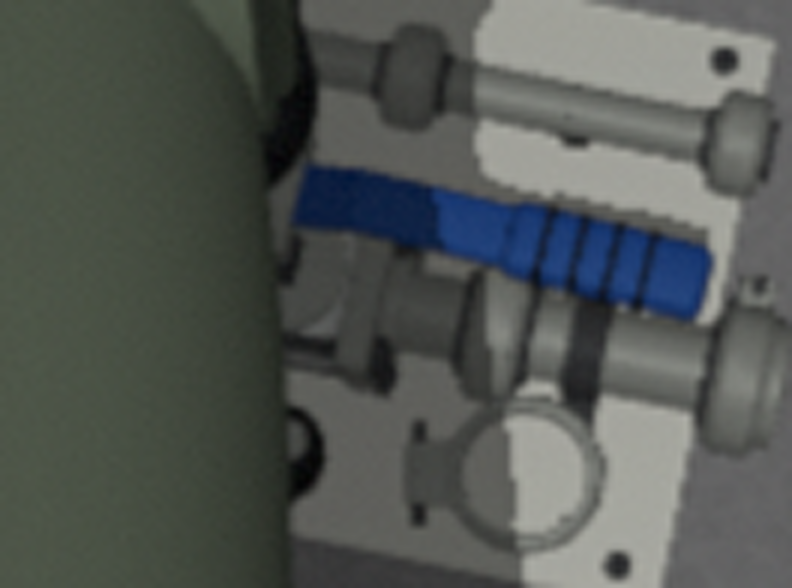

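Run:
```python
from h import *
a=1.35+np.pi/2
move_l([.5483,.1134,.155],.12,rot=rv(a))
def P(): 
    s=get_state();print(round(s["clock"],2),s["position"].round(4),s["contact_force"].round(2),s["wrist_torque"].round(2))
P()
for z in (.135,.128,.121,.1144):
    h=move_l([.5483,.1134,z],.05,until_force=8); print(h); P()
    if h: break
f=grab_frame("scene"); crop(f,(330,255),66,6,"pics/s_in.png")
```

```text
12.68 [0.5489 0.1134 0.1557] [-0.16 -0.2  -3.19] [0.04 0.   0.01]
False
13.23 [0.5481 0.1134 0.1347] [ 0.68 -0.93 -3.16] [ 0.07  0.01 -0.07]
True
13.44 [0.5476 0.1123 0.1285] [-0.56  0.31 -3.45] [-0.    0.02  0.  ]
```

View pics/s_in.png

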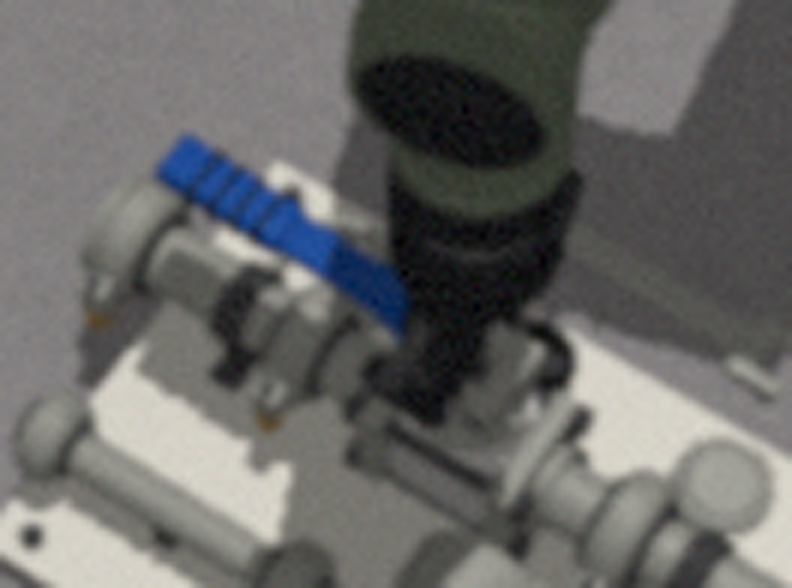

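Run:
```python
from h import *
def P(): 
    s=get_state();print(round(s["clock"],2),s["position"].round(4),s["contact_force"].round(2),s["wrist_torque"].round(2))
x,y=.5478,.1118
move_l([x,y,.1285],.03);P()
for z in (.125,.1215,.118,.1146):
    h=move_l([x,y,z],.03,until_force=10); print(h); P()
    if h: break
```

```text
13.74 [0.5478 0.1118 0.1284] [ 0.38 -0.34 -3.45] [ 0.11 -0.02  0.03]
False
14.01 [0.5475 0.1118 0.1246] [-0.15 -0.2  -4.03] [ 0.04  0.02 -0.01]
False
14.28 [0.5475 0.1118 0.1212] [-0.41 -0.54 -4.14] [ 0.01 -0.02 -0.03]
False
14.54 [0.5476 0.1118 0.1177] [ 0.34 -0.97 -3.39] [0.06 0.03 0.01]
True
14.75 [0.5483 0.1118 0.1148] [ 0.44 -1.49  5.27] [ 0.06 -0.02  0.02]
```

Run:
```python
from fit import *
def P(): 
    s=get_state();print(round(s["clock"],2),s["position"].round(4),s["contact_force"].round(2),s["wrist_torque"].round(2),round(s["finger_gap"],3))
let_go(); P(); sleep(.3)
f=grab_frame("scene"); crop(f,(330,255),66,6,"pics/s_in2.png")
for z in (.114,.12): 
    x,c,_=fitlever(f,(.5476,.1136,1.35-np.pi,z)); print(x.round(4),c)
f=grab_frame("top"); x,c,_=fitlever(f,(.5476,.1136,1.35-np.pi,.114)); print(x.round(4),c)
```

```text
15.25 [0.5468 0.1118 0.1133] [-0.44 -0.14  0.38] [ 0.   -0.02  0.02] 0.998
[ 0.5506  0.1155 -1.8035] 50.23313619205969
[ 0.5542  0.1168 -1.8085] 51.87232985710096
[ 0.549   0.117  -1.7914] 57.56697438323663
```

View pics/s_in2.png

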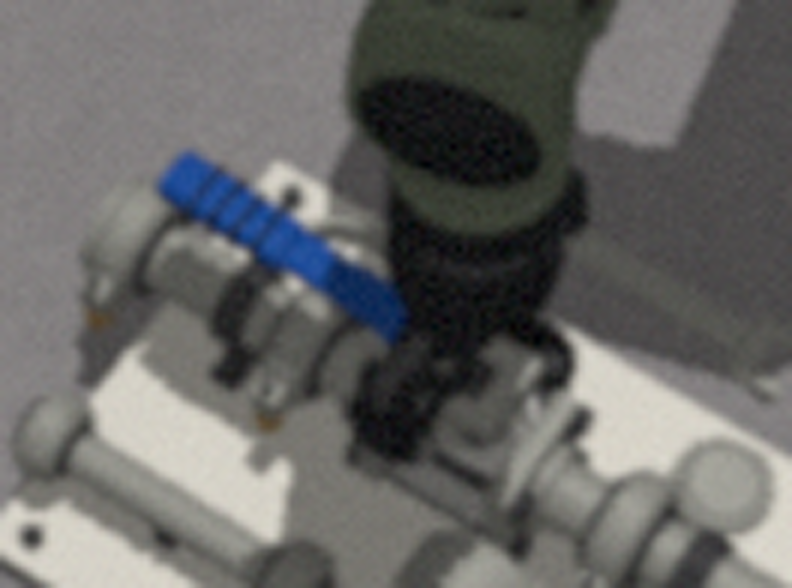

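Run:
```python
from h import *
def P(t=""): 
    s=get_state();print(t,round(s["clock"],2),s["position"].round(4),s["contact_force"].round(2),s["wrist_torque"].round(2),round(s["finger_gap"],3)); return s
move_l([.5478,.1126,.1148],.03); P()
grab(50); s=P("grab")
q=s["q"].copy(); q0=q[5]
tot=0
while tot<1.95:
    q[5]+=.13; tot+=.13; set_joints(q); s=P(round(tot,2))
    F=np.linalg.norm(s["contact_force"][:2])
    if F>20 or abs(s["wrist_torque"][2])>1.2: print("stop"); break
```

```text
15.9 [0.548  0.1127 0.115 ] [-1.09 -0.43 -0.05] [-0.04 -0.03  0.  ] 0.998
grab 16.37 [0.5481 0.1126 0.1151] [-0.52  0.6   2.51] [-0.02 -0.    0.02] 0.506
0.13 16.62 [0.5476 0.1121 0.1151] [-2.52 -2.58  3.23] [-0.48  0.48 -0.05] 0.501
0.26 16.87 [0.5469 0.1118 0.1151] [-4.11 -3.77  4.82] [-0.66  0.86 -0.03] 0.504
0.39 17.12 [0.5468 0.1118 0.1151] [-4.8  -3.4   5.34] [-0.58  0.88  0.  ] 0.502
0.52 17.37 [0.5468 0.1119 0.1151] [-4.81 -4.09  5.08] [-0.5   0.99 -0.04] 0.503
0.65 17.62 [0.5467 0.112  0.1151] [-4.86 -3.62  5.75] [-0.54  0.97 -0.05] 0.499
0.78 17.87 [0.5466 0.1121 0.1151] [-4.49 -4.04  5.64] [-0.46  0.98  0.01] 0.501
0.91 18.12 [0.5466 0.1121 0.1151] [-5.15 -2.21  5.05] [-0.42  1.02 -0.02] 0.5
1.04 18.37 [0.5466 0.1122 0.1151] [-5.43 -1.9   6.18] [-0.38  0.98 -0.01] 0.506
1.17 18.62 [0.5466 0.1123 0.1151] [-4.83 -2.86  6.5 ] [-0.36  0.97 -0.05] 0.501
1.3 18.87 [0.5466 0.1124 0.1151] [-5.16 -3.51  6.51] [-0.28  0.94 -0.05] 0.504
1.43 19.12 [0.5466 0.1125 0.1151] [-5.25 -1.62  6.19] [-0.18  0.97 -0.06] 0.503
1.56 19.37 [0.5466 0.1126 0.1151] [-5.3  -2.26  5.52] [-0.16  0.94 -0.07] 0.504
1.69 19.62 [0.5467 0.1126 0.1152] [-5.21 -1.42  5.86] [-0.15  0.92 -0.04] 0.506
1.82 19.87 [0.5466 0.1127 0.1152] [-5.66 -0.93  6.57] [-0.11  0.91  0.15] 0.502
1.95 20.12 [0.5471 0.1125 0.1152] [-4.21 -1.61  4.78] [-0.44  0.78  0.55] 0.503
2.08 20.37 [0.5473 0.1123 0.1152] [-4.32 -2.89  4.71] [-0.64  0.68  0.32] 0.506
```

Run:
```python
from fit import *
let_go(); sleep(.2)
s=get_state();print(s["clock"],s["position"].round(4),s["contact_force"].round(2),yaw()[0])
move_l([.5475,.1125,.25],.15)
q=get_state()["q"].copy(); q[0]+=.9; set_joints(q); sleep(.2)
print(get_state()["clock"])
for n,c in(("top",(280,215)),("scene",(345,255))):
    f=grab_frame(n); crop(f,c,66,6,f"pics/{n}_end.png"); x,c,_=fitlever(f,(.5476,.1126,-3.45,.114)); print(n,x.round(4),c)
    cv2.imwrite(f"pics/{n}_endfull.png",f["img"][:,:,::-1])
```

```text
21.0583 [0.5481 0.1127 0.1151] [ 0.96  0.35 -0.2 ] 0.8406685916190068
24.075
top [ 0.5486  0.1142 -3.7558] 61.578226337040775
scene [ 0.5501  0.1108 -3.7553] 40.45079243565599
```

View pics/top_end.png

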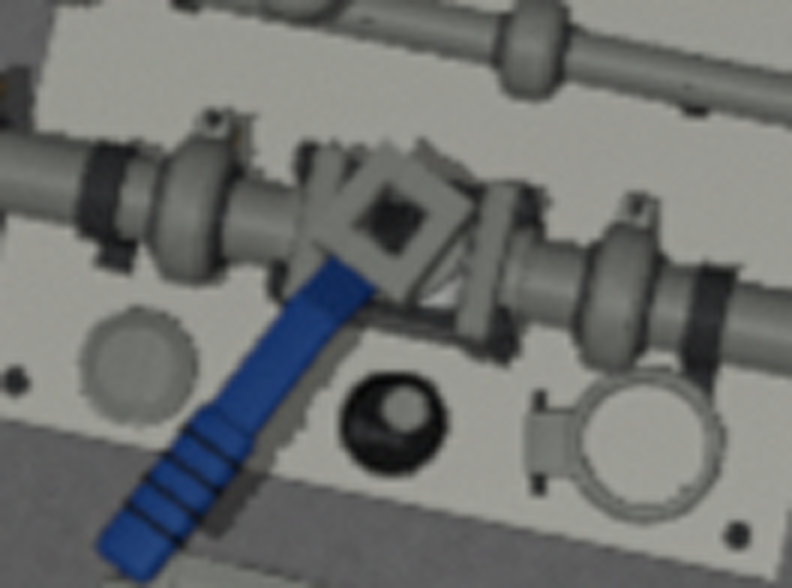

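View pics/scene_end.png

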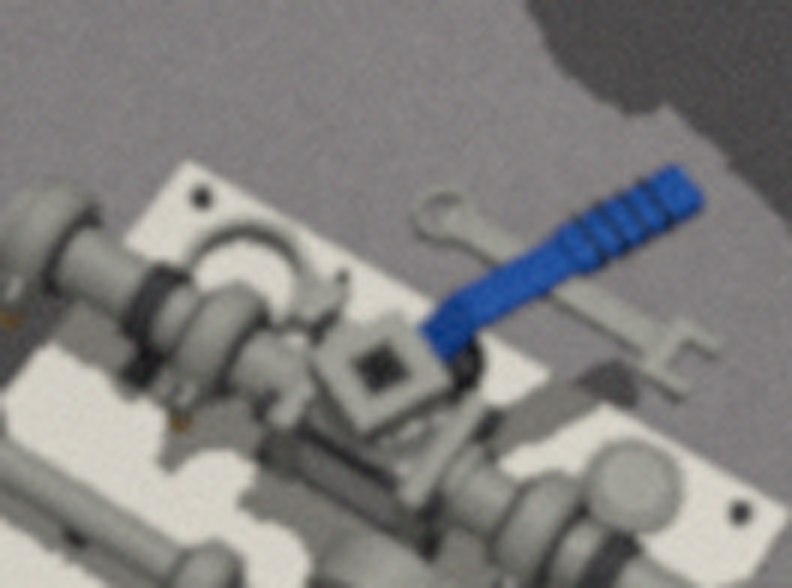

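Run:
```python
from h import *
print(get_state()["clock"],get_state()["q"].round(2))
grab(20)
p=[.5617,.1030]
for a in(-.613,2.53): print(a,ik([*p,.2],rv(a)))
a=2.53 if ik([*p,.2],rv(2.53)) is not None else -.613
j=[ik([*p,.2],rv(x)) for x in(-.613,2.53)]
q=get_state()["q"]; k=int(np.argmin([abs(x[5]-q[5]) for x in j])); a=(-.613,2.53)[k]
movep([*p,.2],rv(a))
move_l([*p,.145],.12)
h=move_l([*p,.128],.015,until_force=4)
s=get_state();print(h,s["clock"],s["position"].round(4),s["contact_force"].round(2))
f=grab_frame("scene"); crop(f,(345,255),66,6,"pics/s_press.png")
```

```text
24.175 [ 0.97  0.33 -0.13  1.11 -0.    0.8 ]
-0.613 [ 5.21157284e-02  3.86843638e-01 -1.86153254e-01  9.97799435e-01
  4.44089210e-16  2.23591206e+00]
2.53 [ 0.05211573  0.38684364 -0.18615325  0.99779943  0.         -0.90708794]
True 28.0667 [0.5618 0.1029 0.1361] [-0.93  0.04  5.6 ]
```

View pics/s_press.png

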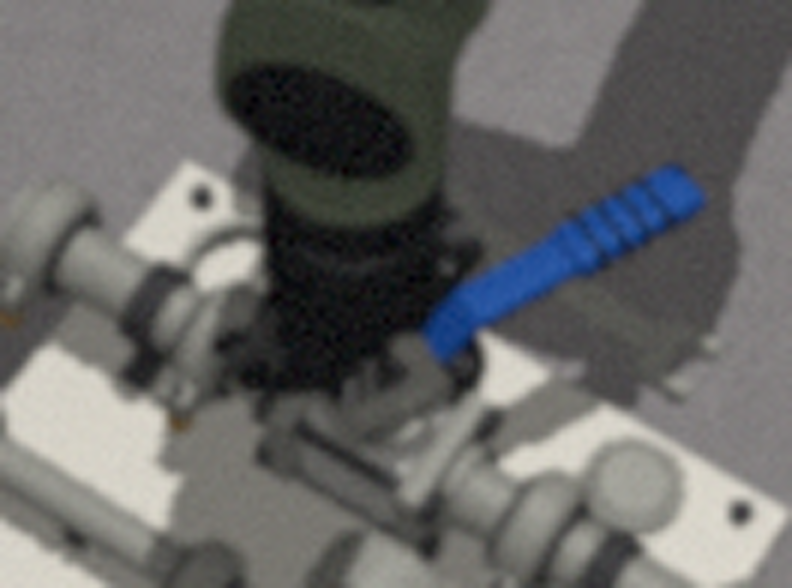

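Run:
```python
from fit import *
p=[.5617,.1030]
move_l([*p,.25],.15)
q=get_state()["q"].copy(); q[0]+=.9; set_joints(q); sleep(.4)
s=get_state(); print(s["clock"],s["contact_force"].round(2))
for n,c in(("top",(280,215)),("scene",(345,255))):
    f=grab_frame(n); x,r,_=fitlever(f,(.5476,.1126,-3.75,.114)); print(n,x.round(4),round(r,1)); cv2.imwrite(f"pics/{n}_fin.png",f["img"][:,:,::-1])
```

```text
31.2417 [-0.57  0.32  0.41]
top [ 0.5487  0.1145 -3.7518] 61.8
scene [ 0.5504  0.1118 -3.7424] 41.2
```

View pics/top_fin.png

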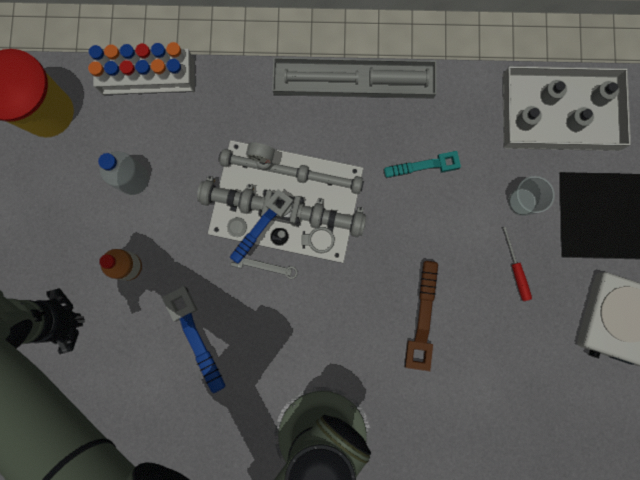

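Run:
```python
from cell import *
sign_off(); print(get_state()["clock"])
```

```text
the job is handed in; nothing more can be done
the job is handed in; nothing more can be done
```

The lever is off, turned end for end, refitted home on the stem and turned clockwise to shut. I handed the job in at about 31 s of the 56 s allowed. One check came out differently from what I expected (see lever angle).

I gripped the small blue lever on the valve by its hub, lifted it, and turned it half round at height over the robot's side. On the way down it touched the stem's taper once. I shifted it about 1.5 mm towards -y and it went on down to the seat. I then let go, regripped the hub and turned it clockwise until the torque rose.

What the last checks showed:
- **Fully home:** a light touch on the hub's top met it at 136.1 mm above the bench, where 136 mm means fully home. The bore's centre is within about 0.5 pixel of where it was at the start in both pictures.
- **Undisturbed:** the loose things look unmoved in the last top picture. The arm kept clear of the gauge, was withdrawn to the left, and reads no contact force.
- **Lever angle (disagrees):** the lever turned about 112°, some 14° more than I expected once the stem's play was taken up. It points about 24° past square to the pipe, and I did not find out why. The play would have to exceed about 29° for the valve not to count as shut, so I took it as shut.
- **Valve torque:** I could not read the valve's angle directly. The wrist torque stayed near zero while turning, although about 0.3 N m was expected, and rose to about 0.55 N m only near the stop.

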